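# Wedge the two halves of a bead mould tight in the clamping frame

## Task

Close the graphite bead mould in the aluminium clamping frame: slide the plain half, which lies half out of the frame, fully home against the end stop, then stand the half with the tang beside it, between it and the slanted rail, also fully home. Start the large wooden wedge, thin end first, in the gap left between the tang half and the slanted rail, let go of it there, and then drive it in until its thick end is flush with the mouth of the frame and the mould is locked tight against the sprung pad. Leave the small spare wedge, the jar of rods and the bowl where they stand.

Things in the scene. Friction and masses are not known exactly. Their poses are not given: they have to be found in the camera images.
- frame: Aluminium clamping frame fixed to the bench. Origin: on the mouth line, mid channel, at bench level; x points into the channel, y to the sprung pad, z up. Floor plate 12 mm thick (top z = 12), x = -85 to 110, y = -64 to 70 mm; before the mouth (x < 0) it is a bare apron. The channel runs from x = 0 to the end stop at x = 90. Stop and the pad's side wall rise to z = 42, the rail to 38.
- rail_mouth (a point): Mouth end of the slanted fixed rail's face, at floor level (frame x = 0, y = -40.5 mm). The face runs straight from here to point rail_end; same slant as the wedge. With both halves and the wedge side by side the stack becomes tight when the wedge's thick end is still 18 mm outside the mouth; driven further it presses the pad back, 3 mm when flush.
- rail_end (a point): Far end of the slanted rail's face, at the end stop and floor level (frame x = 90, y = -25.8 mm).
- pad (a joint): Sprung steel pressure pad along the channel's +y side, from x = 3 to 87 mm, face at frame y = 40.5 mm at rest. Value: how far it is pressed back towards the frame's +y (its only motion), 0 at rest, 6 mm at most, 2 N/mm.
- plain_half: Plain graphite mould half, a dark block 90 (x) x 26 (y) x 45 mm (z), about 0.2 kg, loose on the frame's floor, 2 to 5 mm from the pad and 40 to 60 mm out from the end stop at the start. Origin: centre of the underside; x along its length, z up. Home: far end on the end stop, near end flush with the mouth (origin at frame x = 45 mm).
- tang_half: The other graphite half, loose on the bench: the same 90 (x) x 26 (y) x 45 mm (z) block with a lifting tang on top, 40 (x) x 14 (y) mm, 30 mm tall, centred, top at 75 mm; about 0.25 kg. Origin: centre of the underside; x along its length (either end may go first), z up. Home: far end on the end stop (origin at frame x = 45 mm), flat against the plain half.
- wedge: Large wooden wedge, 86 mm long (x), 30 high (z), 32 thick at x = -43 tapering to 18 at x = +43, 50 g. Origin: centre of the underside. Straight side at y = +12.5 (goes to the tang half); slanted side from y = -19.5 (thick end) to -5.5 (goes to the rail). It lies on the frame's floor, its x along the frame's x. Driving takes 5 to 20 N; once tight, friction holds it.
- wedge_thick (a point): Middle of the large wedge's thick end face, 15 mm above its underside.
- wedge_tip (a point): Middle of the large wedge's thin end face, 15 mm above its underside.
- spare_wedge: Small spare wooden wedge, 52 mm long, 9 to 16 mm thick, 18 mm high: too thin for this job, leave it. Origin: centre of the underside.
- rod_jar: Black jar, 80 mm across and 90 mm tall, with glass rods standing 250 mm tall in it: leave it. Origin: centre of the underside.
- bowl: Blue bowl, 90 mm across, 55 mm tall: leave it. Origin: centre of the underside.
Things that resemble listed ones, but are neither listed nor needed, are in the scene too. Leave any turquoise look-alike of the wedge alone.

How it is judged:
On the way, in this order (a step that is already met when the one before it is completed fails the run):
1. the plain half is slid home against the end stop (within 6 mm) (x of plain_half in the frame of frame above 0.039 m and z of plain_half in the frame of frame between 0.008 and 0.017 m), for 0.2 s.
2. the tang half stands in the frame beside the plain half, near home, and is let go (x of tang_half in the frame of frame between 0.033 and 0.052 m and y of tang_half in the frame of frame between -0.014 and 0.008 m and z of tang_half in the frame of frame between 0.008 and 0.017 m and angle between the x axis of tang_half and the x axis of frame, either way round below 0.15 rad and contact force between the fingers and tang_half below 0.1 N), for 0.2 s.
3. the large wedge stands with its thin end in the gap at the mouth, thick end at least 15 mm outside, and is let go (x of wedge_tip in the frame of frame above 0.004 m and x of wedge_thick in the frame of frame below -0.015 m and y of wedge_tip in the frame of frame between -0.036 and -0.008 m and z of wedge in the frame of frame between 0.008 and 0.018 m and contact force between the fingers and wedge below 0.1 N), for 0.2 s.
At the end, for the whole second after the job is handed in: Both halves stand side by side in the frame within 6 mm of the end stop; the large wedge lies straight on the floor between tang half and slanted rail, thick end flush with the mouth within 6 mm; the pad is pressed back over 1.5 mm; all at rest (all of step 1 and x of each of plain_half, tang_half in the frame of frame below 0.052 m and y of plain_half in the frame of frame between 0.022 and 0.036 m and angle between the x axis of each of plain_half, tang_half and the x axis of frame, either way round below 0.08 rad and angle between each of plain_half, tang_half's own z axis and vertical below 0.08 rad and x of tang_half in the frame of frame above 0.039 m and y of tang_half in the frame of frame between -0.004 and 0.01 m and z of tang_half in the frame of frame between 0.008 and 0.017 m and x of wedge_thick in the frame of frame between -0.006 and 0.006 m and y of wedge in the frame of frame between -0.027 and -0.015 m and z of wedge in the frame of frame between 0.008 and 0.017 m and angle between the x axis of wedge and the x axis of frame, either way round below 0.06 rad and value of joint pad above 0.0015 m and linear speed of each of plain_half, tang_half, wedge below 0.01 m/s); the robot touches nothing.
It fails at once if the spare wedge is moved more than 30 mm or tipped (distance of spare_wedge from where it was at the start of the episode above 0.03 m or angle between spare_wedge's own z axis and vertical above 0.4 rad).
It fails at once if the jar of rods is moved more than 30 mm or tipped (distance of rod_jar from where it was at the start of the episode above 0.03 m or angle between rod_jar's own z axis and vertical above 0.4 rad).
It fails at once if the bowl is moved more than 30 mm or tipped (distance of bowl from where it was at the start of the episode above 0.03 m or angle between bowl's own z axis and vertical above 0.4 rad).
It also fails if it takes over 72 s, if anything falls off the work surface, if the arm or the gripper's body presses on something with over 40 N, if the wrist force passes 120 N, or if a joint passes its speed limit or range.

## Robot

A 6-joint arm with a two-finger parallel gripper is mounted at the origin on the work surface. World frame = base frame: x ahead of the robot, y to its left, z up, the work surface at z = 0. Lengths are in m, angles in rad, forces in N, time in s.
With the tool pointing down it reaches from about 0.325 to 0.775 m from the base axis. Payload 5.5 kg.
Tool frame: the origin (TCP) lies between the finger pads; the fingertips stand 8 mm ahead of it and the grasp point (between the pads) lies 11 mm behind it (tcp_to_tips is the distance from the TCP to the fingertips, in m); z points along the fingers, y is the direction in which the jaws open and shut (so a half turn about z gives the same grasp; the last joint's range is limited). The gripper opens to 88 mm and grips with 3 to 60 N. Pads are 20 mm wide; open, the fingers measure 115 mm over their backs; the gripper's body (75 mm by 178 mm) begins 61 mm behind the grasp point.
Start: joints at [1.122, 0.091, 1.231, -0, 1.82, -0.057], TCP at [0.229, 0.555, 0.231] pointing down, gripper open.
Joint ranges: [-2.87, 2.87], [-0.86, 2.18], [0.17, 2.46], [-1.51, 4.65], [0.06, 2.69], [-2.65, 2.65]. Speed limits (rad/s): [2.57, 2.57, 3.01, 3.14, 3.14, 3.14].

## Interface

Orientations are given as a unit quaternion [w, x, y, z].
In Python, from bench import * gives the robot as it stands. Calls block until the motion is done:
- move_to(position, orientation): joint-space move of the TCP to a pose.
- move_l(position, speed=0.15, orientation=None): straight line of the TCP; orientation=None keeps the orientation; speed is the mean speed in m/s.
- movej(angles): joint-space move.
- gripper_open() and close(): open the fingers fully, or close them until they stop; the grip force is fixed at half the most.
- hold(seconds).
- inverse_kinematics(position, orientation): joint angles nearest the present ones, or None.
- state(): the state.
- get_image(name): name is "side" or "top"; returns a dict with "frame" (384x512x3 uint8, blue, green, red), "depth" (384x512 float32, m along the optical axis (not along the pixel's ray), 0 where there is no reading), "camera_matrix" (3x3 intrinsics, pixels), "view" (4x4, takes a point from world to camera coordinates). Camera axes: x right, y up, looking along -z (the intrinsics and any distortion apply to the point x, -y, -z); pixel columns grow to the right and rows downward; lengths in m; the calibration is good to about 2 mm. A picture is of the moment at which its call begins.
A pose or a line that the arm cannot do raises IKError and nothing moves.
- job_done(): hands the job in, once; it reports no verdict.
The state is a dict: "time": time; "joint_pos": joint angles; "dq": joint speeds; "joint_torque": joint torques, N m; "ee_pos": TCP position; "ee_rot": TCP orientation; "ft_force": force on the tool from outside, world axes, zero at the start; "moment": the same for the moment, N m; "finger_gap": finger opening in m.
Only numpy, scipy, OpenCV 4.12 (cv2) and the standard library are available. Lean on these libraries where they do the work, as an engineer would, in place of code of your own. Each camera call takes 0.05 s, during which the arm holds its last target.

## Working session

There is one attempt and no reset: what is moved stays moved. The work goes in short steps, each a Python script; the robot and the scene stay as the last script left them, time stands still between calls to the robot, and variables do not carry over. Pictures are saved under pics/ and viewed, and the job is handed in when it is done.

```bash
mkdir -p pics; ls; cat > h.py <<'E'
from bench import *
import numpy as np, cv2, pickle
def snap(n,tag):
    im=get_image(n); cv2.imwrite(f'pics/{tag}.png',im['frame']); pickle.dump(im,open(f'pics/{tag}.pkl','wb')); return im
def load(tag): return pickle.load(open(f'pics/{tag}.pkl','rb'))
def crop(im,u0,v0,u1,v1,s,tag): cv2.imwrite(f'pics/{tag}.png',cv2.resize(im['frame'][v0:v1,u0:u1],None,fx=s,fy=s,interpolation=cv2.INTER_CUBIC))
def ray(im,u,v):
    K=im['camera_matrix'];V=im['view'];d=np.linalg.inv(K)@[u,v,1.];d=np.array([d[0],-d[1],-d[2]])
    R=V[:3,:3];return -R.T@V[:3,3],R.T@d
def atz(im,u,v,z):
    o,d=ray(im,u,v);return o+d*(z-o[2])/d[2]
def dep(im,u,v):
    o,d=ray(im,u,v);return o+d*float(im['depth'][int(round(v)),int(round(u))])
def cloud(im):
    K=im['camera_matrix'];V=im['view'];D=im['depth'];v,u=np.indices(D.shape)
    p=np.stack([(u-K[0,2])/K[0,0]*D,-(v-K[1,2])/K[1,1]*D,-D],-1)
    return (p-V[:3,3])@V[:3,:3]
def proj(im,p):
    c=im['view'][:3,:3]@np.array(p)+im['view'][:3,3];q=im['camera_matrix']@[c[0],-c[1],-c[2]];return q[:2]/q[2]
E
python3 - <<'E'
from h import *
for n in('top','side'):
    im=snap(n,n+'0');print(n,im['camera_matrix'].tolist(),np.linalg.inv(im['view'])[:3,3],(im['depth']==0).mean())
    print(np.round(im['view'],3).tolist())
print(state())
E
```

```text
pics
top [[448.1479185952444, 0.0, 261.33322336158454], [0.0, 448.1479185952444, 190.66619099720228], [0.0, 0.0, 1.0]] [ 0.37274376 -0.05425204  1.21588692] 0.003936767578125
[[-0.005, -1.0, -0.008, -0.043], [0.993, -0.006, 0.115, -0.511], [-0.116, -0.007, 0.993, -1.165], [0.0, 0.0, 0.0, 1.0]]
side [[383.35679005074786, 0.0, 260.64703335804063], [0.0, 383.35679005074786, 187.95149494533823], [0.0, 0.0, 1.0]] [ 0.37891403 -0.82737557  0.68153688] 0.003962198893229167
[[0.987, -0.158, 0.01, -0.512], [0.091, 0.622, 0.778, -0.05], [-0.129, -0.767, 0.628, -1.014], [0.0, 0.0, 0.0, 1.0]]
{'time': 0.1, 'joint_pos': array([ 1.12229313e+00,  9.17749651e-02,  1.23180452e+00, -4.02797191e-06,
        1.81976958e+00, -5.67247922e-02]), 'dq': array([-2.04039042e-04, -2.97463906e-03, -2.48534088e-03,  9.82623005e-05,
       -7.61892902e-05,  1.29611646e-03]), 'joint_torque': array([ 1.86162157e-03, -4.47857738e+01, -4.07569921e+01,  7.00316532e-02,
        2.84391094e-02, -1.20132277e-04]), 'ee_pos': array([0.22900521, 0.5543013 , 0.22960302]), 'ee_rot': array([-2.17604543e-04,  1.94639217e-01,  9.80874510e-01, -8.50820822e-04]), 'ft_force': array([-0.16396313, -0.42717012, -0.29127501]), 'moment': array([0.02562005, 0.02448442, 0.00122928]), 'finger_gap': 0.0878550528429139}
```

View pics/top0.png

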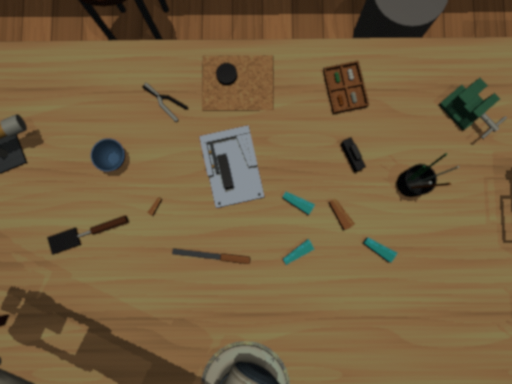

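View pics/side0.png

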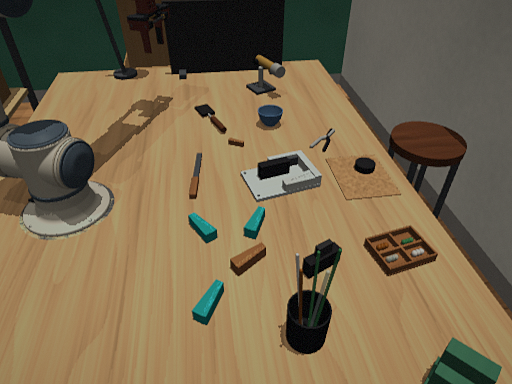

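```bash
python3 - <<'E'
from h import *
t=load('top0');s=load('side0')
crop(t,190,115,290,215,6,'c_frame');crop(t,270,130,400,260,5,'c_wed');crop(s,230,140,330,210,8,'s_frame');crop(s,180,190,380,300,4,'s_wed')
E
```

```text
(no output)
```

View pics/c_frame.png

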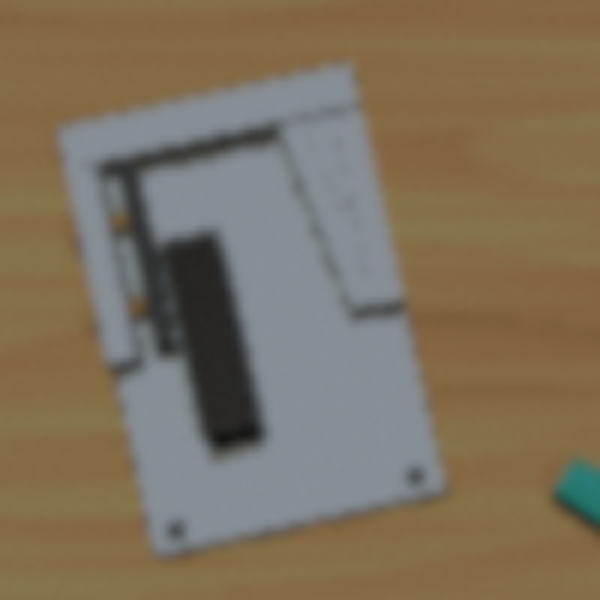

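View pics/c_wed.png

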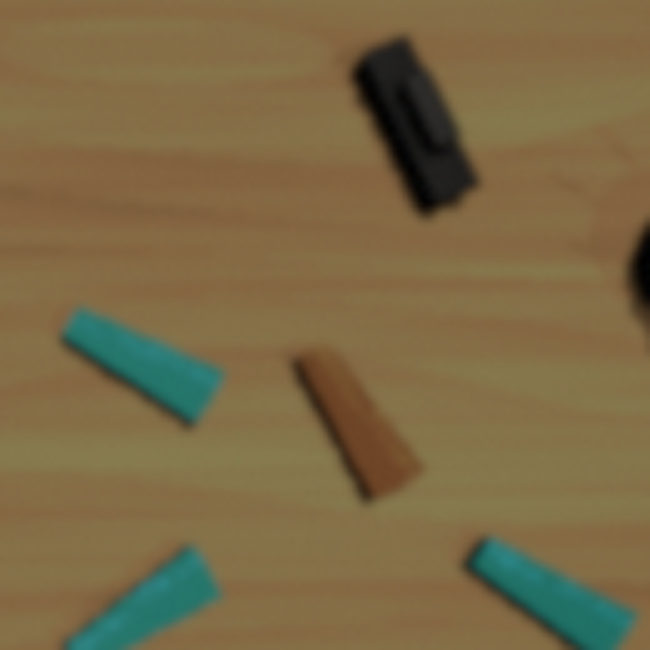

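View pics/s_frame.png

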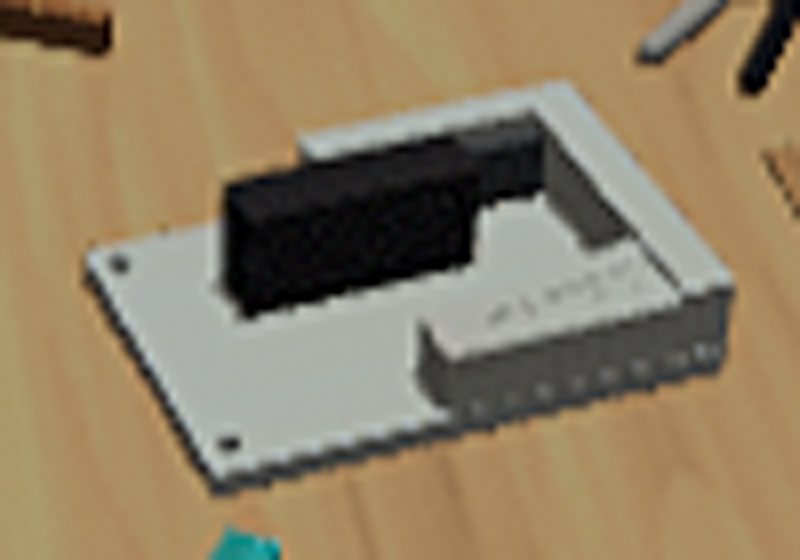

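View pics/s_wed.png

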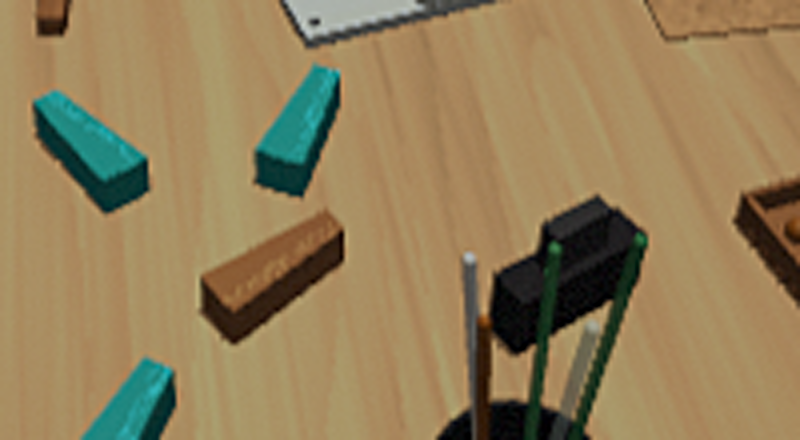

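```bash
cat > m.py <<'E'
from h import *
from scipy.optimize import least_squares
def px(c,s,u0,v0): return (c[0]+.5)/s-.5+u0,(c[1]+.5)/s-.5+v0
def pose(p,P):
    c,s=np.cos(p[2]),np.sin(p[2]);P=np.asarray(P,float)
    return np.array([p[0]+c*P[0]-s*P[1],p[1]+s*P[0]+c*P[1],(p[3] if len(p)>3 else 0)+P[2]])
def fit(obs,p0,z=0):
    # obs: (im,u,v,P mm)
    f=lambda p:np.concatenate([proj(im,pose([*p,z],np.array(P)/1e3))-[u,v] for im,u,v,P in obs])
    r=least_squares(f,p0,loss='soft_l1');return r.x,f(r.x).reshape(-1,2)
E
python3 - <<'E'
from m import *
t=load('top0');s=load('side0')
T=[((155,556),(-85,70,12)),((447,495),(-85,-64,12)),((58,128),(110,70,42)),((352,65),(110,-64,42)),((352,318),(0,-40.5,38)),((405,310),(0,-64,38))]
S=[((88,258),(-85,70,12)),((215,478),(-85,-64,12)),((570,82),(110,70,42)),((733,290),(110,-64,42)),((450,360),(0,-64,38)),((422,320),(0,-40.5,38))]
to=[(t,*px(c,6,190,115),P) for c,P in T];so=[(s,*px(c,8,230,140),P) for c,P in S]
for o in(to,so,to+so):
    p,r=fit(o,[.42,.05,.2]);print(np.round(p,4));print(np.round(r,1).tolist())
F=p
# tang / wedge / plain rough + depth
for n,im,u,v in [('wedge top',t,341,214),('tang top',t,356,151),('plain top',t,226,168),('spare',t,155,206),('bowl',t,109,156),('jar',t,415,182)]:
    print(n,np.round(dep(im,u,v),3))
c=cloud(t)
for z0,(u0,v0,u1,v1),n in [(.03,(325,190,360,235),'wedge'),(.045,(338,132,370,178),'tang'),(.075,(338,132,370,178),'tangtop'),(.057,(210,145,240,195),'plain')]:
    q=c[v0:v1,u0:u1].reshape(-1,3);q=q[abs(q[:,2]-z0)<.006]
    (cx,cy),(w,h),a=cv2.minAreaRect(q[:,:2].astype(np.float32)*1000);print(n,len(q),cx,cy,w,h,a,q[:,2].mean())
E
```

```text
[0.5645 0.0277 0.2082]
[[-0.2, 0.6], [-0.2, 0.3], [0.2, 0.1], [0.1, 0.1], [0.2, -0.4], [-0.0, -0.9]]
[0.5669 0.0245 0.212 ]
[[-0.4, -0.4], [-0.1, -0.0], [0.0, 0.3], [0.8, -0.7], [-0.1, 0.3], [-0.1, 0.3]]
[0.5658 0.0268 0.2101]
[[0.2, 0.2], [0.1, -0.3], [0.5, -0.3], [0.4, -0.4], [0.5, -0.9], [0.3, -1.4], [-0.9, -0.8], [-0.7, -0.5], [-0.4, -0.1], [0.2, -1.2], [-0.7, -0.2], [-0.7, -0.2]]
wedge top [ 0.448 -0.257  0.025]
tang top [ 0.607 -0.292  0.075]
plain top [0.568 0.046 0.056]
spare [0.472 0.24  0.017]
bowl [0.612 0.372 0.007]
jar [ 0.533 -0.461  0.014]
wedge 318 450.5224304199219 -257.58892822265625 85.71629333496094 30.153085708618164 29.833297729492188 0.029102958405983547
tang 227 607.95361328125 -292.2687072753906 89.64488220214844 26.467529296875 24.816810607910156 0.04417671293808317
tangtop 90 607.67333984375 -291.6445617675781 39.6386604309082 14.320633888244629 23.598953247070312 0.07401827238419292
plain 337 562.383544921875 50.029212951660156 89.32988739013672 26.252653121948242 12.868175506591797 0.05626164230457263
```

```bash
python3 - <<'E'
from m import *
t=load('top0');c=cloud(t)
q=c[190:235,325:360].reshape(-1,3);q=q[abs(q[:,2]-.03)<.004][:,:2]*1000
W=np.array([[-43,12.5],[43,12.5],[43,-5.5],[-43,-19.5]])
from scipy.optimize import differential_evolution
# IoU-like on grid: pixels of neighbourhood in/out
Q=c[185:240,320:365].reshape(-1,3);ins=(abs(Q[:,2]-.03)<.005);Qx=Q[:,:2]*1000
def cost(p):
    C,S=np.cos(p[2]),np.sin(p[2]);L=(Qx-p[:2])@np.array([[C,-S],[S,C]])
    x,y=L[:,0],L[:,1];d=np.min([x+43,43-x,12.5-y,y+12.5-(x-43)*(7/43)+ -12.5+5.5],0)
    return np.sum((1/(1+np.exp(-d/1.))-ins)**2)
r=differential_evolution(cost,[(435,465),(-275,-240),(.2,.9)],seed=1,tol=1e-8);print(r.x,np.degrees(r.x[2]),r.fun,ins.sum())
r=differential_evolution(cost,[(435,465),(-275,-240),(.2-3.14,.9-3.14)],seed=1,tol=1e-8);print('flip',r.x,r.fun)
from bench import *
def quat(a,off): pass
st=state();print(st['ee_rot'])
for n,p,y in [('push',(.51,.03),.21),('tang',(.608,-.292),.42),('tangflip',(.608,-.292),.42+np.pi),('place',(.61,.03),.21),('wedge',(.43,-.26),.55)]:
    for k in (0,np.pi):
        a=y+k
        # Rz(a)*Rx(pi)
        Q_=[0,np.cos(a/2),np.sin(a/2),0]
        j=inverse_kinematics([*p,.1],Q_);print(n,k,None if j is None else np.round(j,2))
E
```

```text
[ 450.50481088 -257.64266624    0.46803755] 26.81657601536106 32.726587284645056 305
flip [ 449.47050129 -258.35440065   -2.80386516] 71.65917667017568
[-2.17604543e-04  1.94639217e-01  9.80874510e-01 -8.50820822e-04]
push 0 [-0.01 -0.14  1.69 -0.    1.59  1.35]
push 3.141592653589793 [-0.01 -0.14  1.69 -0.    1.59 -1.79]
tang 0 [-0.5   0.3   1.22 -0.    1.62  0.65]
tang 3.141592653589793 [-0.5   0.3   1.22 -0.    1.62 -2.49]
tangflip 0 [-0.5   0.3   1.22 -0.    1.62 -2.49]
tangflip 3.141592653589793 [-0.5   0.3   1.22 -0.    1.62  0.65]
place 0 [-0.01  0.13  1.42 -0.    1.59  1.35]
place 3.141592653589793 [-0.01  0.13  1.42 -0.    1.59 -1.79]
wedge 0 [-0.61 -0.16  1.71 -0.    1.59  0.41]
wedge 3.141592653589793 None
```

```bash
cat >> m.py <<'E'
F=[0.565,0.027,0.2101]
def fw(x,y,z): return pose([*F,0],np.array([x,y,z])/1e3)
def tofr(P):
    d=np.array(P)-[F[0],F[1],0];c,s=np.cos(F[2]),np.sin(F[2]);return np.array([c*d[0]+s*d[1],-s*d[0]+c*d[1],d[2]])*1e3
def q(a): return [0,np.cos(a/2),np.sin(a/2),0]
def st():
    s=state();f=s['ft_force'];c,d=np.cos(F[2]),np.sin(F[2])
    print('t %.2f fr'%s['time'],np.round(tofr(s['ee_pos']),1),'f_fr',np.round([c*f[0]+d*f[1],-d*f[0]+c*f[1],f[2]],1),'gap %.1f'%(s['finger_gap']*1e3));return s
E
python3 - <<'E'
from m import *
close()
move_to(fw(-75,23,120),q(F[2]));st()
move_l(fw(-75,23,32),.15);st()
move_l(fw(-20,23,32),.06);st()
snap('top','top1')
E
```

```text
t 3.57 fr [-74.7  23.6 120.3] f_fr [-0.2 -0.4 -0.4] gap 0.2
t 4.30 fr [-74.5  23.1  32.8] f_fr [0.1 0.3 0.9] gap 0.6
t 5.37 fr [-20.   23.1  31.9] f_fr [ 0.6 -0.   0.4] gap 0.5
```

```bash
python3 - <<'E'
from m import *
move_l(fw(-15,23,32),.06);st()
for x in range(-13,2,2):
    move_l(fw(x,23,32),.04);s=st()
    if np.linalg.norm(s['ft_force'])>6:break
snap('top','top1');snap('side','side1')
E
```

```text
t 5.67 fr [-14.7  23.   32.1] f_fr [-0.8  0.1  0.2] gap 0.5
t 5.92 fr [-12.9  23.   32. ] f_fr [-0.4 -0.1  0.5] gap 0.7
t 6.17 fr [-11.  23.  32.] f_fr [-0.5 -1.2  0.6] gap 0.5
t 6.42 fr [-10.9  23.   32. ] f_fr [-9.8  0.3  6.5] gap 0.3
```

```bash
python3 - <<'E'
from m import *
crop(load('top1'),190,115,290,215,6,'c1');crop(load('side1'),220,120,340,210,6,'s1')
E
```

```text
(no output)
```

View pics/s1.png

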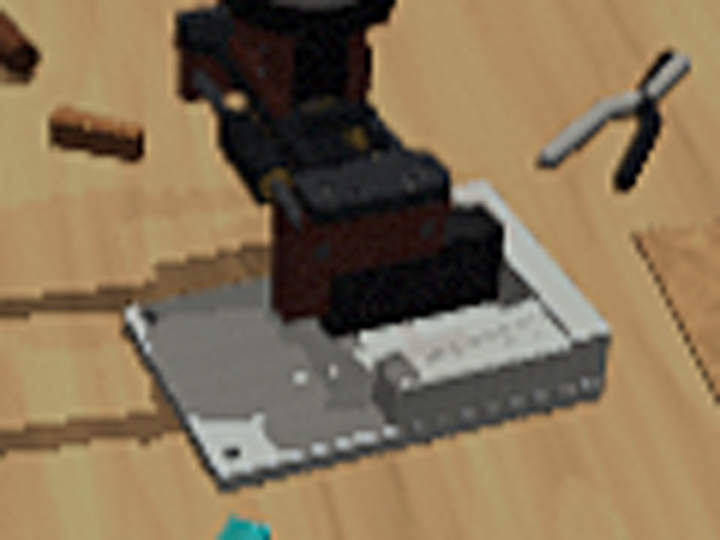

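View pics/c1.png

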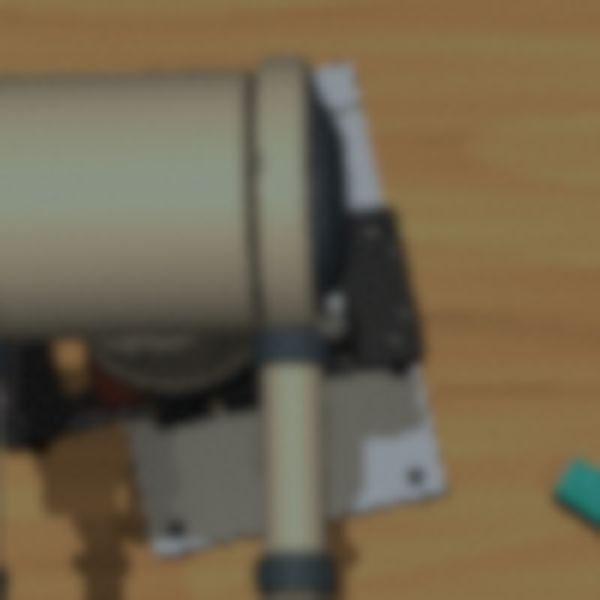

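```bash
python3 - <<'E'
from m import *
move_l(fw(-25,23,32),.1)
move_l(fw(-25,23,180),.3)
snap('top','top2')
move_to([.608,-.292,.18],q(np.radians(24.7)))
gripper_open();st();snap('top','top2b')
E
python3 - <<'E'
from m import *
c=cloud(load('top2'))
t=load('top2');cv2.imwrite('pics/v2.png',t['frame'])
s=snap('side','side2')
E
```

```text
t 10.19 fr [ -24.5 -321.   180. ] f_fr [ 0.2  0.  -0.4] gap 87.6
```

View pics/side2.png

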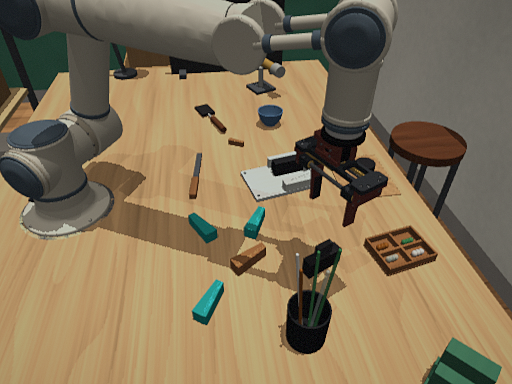

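View pics/top2b.png

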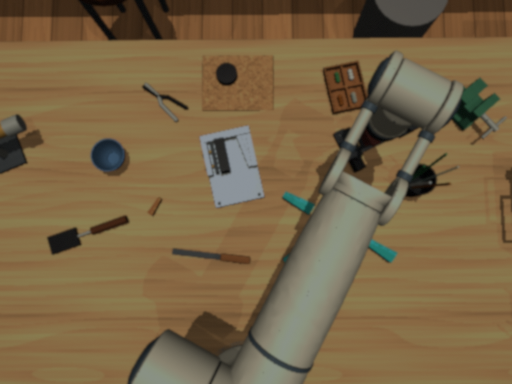

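```bash
python3 - <<'E'
from m import *
t=load('top2b');c=cloud(t)
for u,v in [(404,182),(398,190),(409,165),(385,205),(420,178)]: print(u,v,np.round(c[v,u],3))
Q=c[125:185,200:250].reshape(-1,3);Q=Q[abs(Q[:,2]-.057)<.005]
r=cv2.minAreaRect(Q[:,:2].astype(np.float32)*1000);print(r,tofr([r[0][0]/1e3,r[0][1]/1e3,.057]))
E
```

```text
404 182 [ 0.466 -0.273  0.519]
398 190 [ 0.452 -0.259  0.532]
409 165 [ 0.494 -0.285  0.51 ]
385 205 [ 0.431 -0.244  0.512]
420 178 [ 0.545 -0.476  0.009]
((605.9410400390625, 58.7133674621582), (90.06727600097656, 26.209190368652344), 12.093018531799316) [46.65481622 22.47742331 57.        ]
```

```bash
python3 - <<'E'
from m import *
move_l([.608,-.292,.059],.15);st()
close();st()
move_l([.608,-.292,.2],.25);s=st()
snap('side','side3')
E
python3 - <<'E'
from m import *
crop(load('side3'),260,90,400,230,4,'s3')
E
```

```text
t 11.25 fr [ -23.9 -321.4   60.5] f_fr [-0.9 -0.4  0.8] gap 87.8
t 12.38 fr [ -24.5 -320.9   59. ] f_fr [-0.1  1.1 -0.4] gap 13.4
t 13.09 fr [ -24.8 -320.7  198. ] f_fr [-0.1  0.1 -2.6] gap 13.9
```

View pics/s3.png

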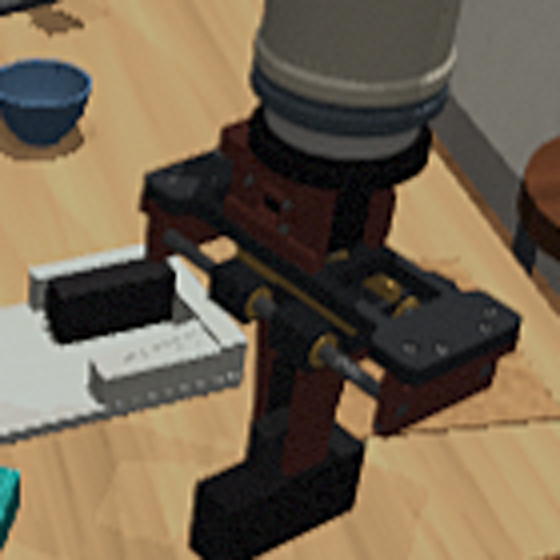

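```bash
python3 - <<'E'
from m import *
move_to(fw(41,-7,160),q(F[2]));st()
move_l(fw(41,-7,95),.15);st()
snap('side','side4');snap('top','top4')
move_l(fw(41,-7,74),.06);s=st()
E
python3 - <<'E'
from m import *
crop(load('side4'),220,110,340,200,6,'s4')
E
```

```text
t 14.37 fr [ 40.9  -8.  159.8] f_fr [ 0.4 -0.2 -1. ] gap 13.8
t 14.95 fr [41.2 -7.6 95.5] f_fr [-0.1  0.6 -2.5] gap 14.0
t 15.55 fr [40.7 -6.9 73.3] f_fr [ 0.6 -0.7 -1.5] gap 13.9
```

View pics/s4.png

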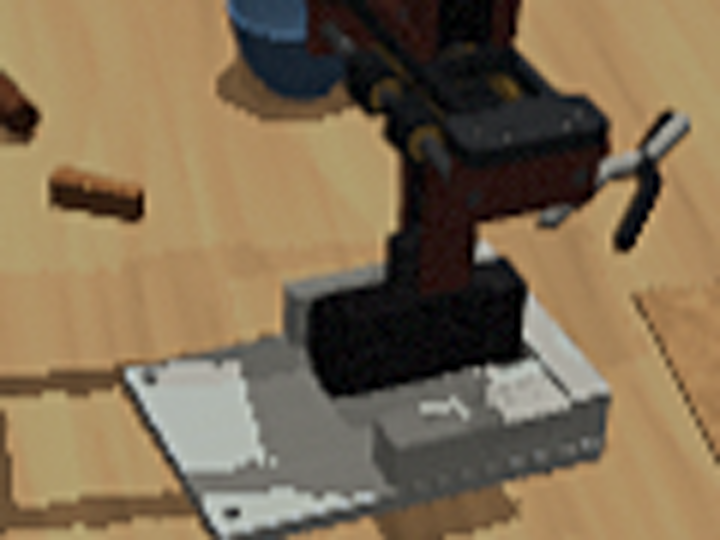

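```bash
python3 - <<'E'
from m import *
move_l(fw(41,-7,72),.04);st()
for x in (42.5,44,45,46,47,48):
    move_l(fw(x,-6,72),.04);s=st()
    if np.hypot(*s['ft_force'][:2])>5:break
for z in (71,70,69):
    move_l(fw(x,-6,z),.03);s=st()
    if s['ft_force'][2]>2:break
E
```

```text
t 15.80 fr [41.1 -7.  72.1] f_fr [ 1.1 -0.1 -1.2] gap 14.0
t 16.05 fr [42.7 -5.9 72.2] f_fr [-0.5  0.3 -1.2] gap 13.8
t 16.30 fr [44.1 -6.  72. ] f_fr [ 0.3 -0.4 -2.2] gap 14.0
t 16.55 fr [45.1 -6.  72. ] f_fr [ 0.4 -0.6 -1.6] gap 13.7
t 16.80 fr [46.1 -6.  72. ] f_fr [ 0.3  0.3 -2.6] gap 13.6
t 17.05 fr [46.8 -6.  72. ] f_fr [-0.6  0.8 -2.1] gap 13.8
t 17.30 fr [47.  -6.  71.9] f_fr [-5. -0.  1.] gap 13.6
t 17.55 fr [47.  -6.1 71. ] f_fr [-5.4 -0.4  1. ] gap 13.7
t 17.80 fr [47. -6. 71.] f_fr [-7.8  0.7  5.5] gap 13.8
```

```bash
python3 - <<'E'
from m import *
for y in (-5,-4,-3,-2):
    move_l(fw(47,y,71),.04);s=st()
gripper_open();hold(.3);st()
move_l(fw(47,-3,130),.2)
move_l(fw(47,-150,180),.3)
snap('top','top5');snap('side','side5');st()
E
python3 - <<'E'
from m import *
t=load('top5');c=cloud(t);crop(t,190,115,290,215,6,'c5')
for z in(.057,.087):
    Q=c[125:190,200:258].reshape(-1,3);Q=Q[abs(Q[:,2]-z)<.005]
    r=cv2.minAreaRect(Q[:,:2].astype(np.float32)*1000);print(r,tofr([r[0][0]/1e3,r[0][1]/1e3,z]))
E
```

```text
t 18.05 fr [46.8 -5.  71.1] f_fr [-2.2  0.1 -0.2] gap 14.0
t 18.30 fr [46.9 -4.4 71. ] f_fr [-3.7 -1.2  0.8] gap 13.7
t 18.55 fr [46.8 -3.3 70.9] f_fr [-4.  -2.8  0.4] gap 13.9
t 18.80 fr [46.8 -2.3 71. ] f_fr [-3.9 -2.8  0.1] gap 13.7
t 20.31 fr [47. -2. 71.] f_fr [ 1.  -0.1 -0.4] gap 87.7
t 21.52 fr [  46.8 -147.9  178.3] f_fr [-0.5  0.9 -0.3] gap 87.6
((608.2606811523438, 46.270164489746094), (90.63514709472656, 52.101707458496094), 12.051203727722168) [46.32832276  9.82406656 57.        ]
((611.302734375, 33.51362228393555), (39.62274169921875, 13.939579010009766), 12.86720085144043) [46.6430063  -3.28640373 87.        ]
```

View pics/c5.png

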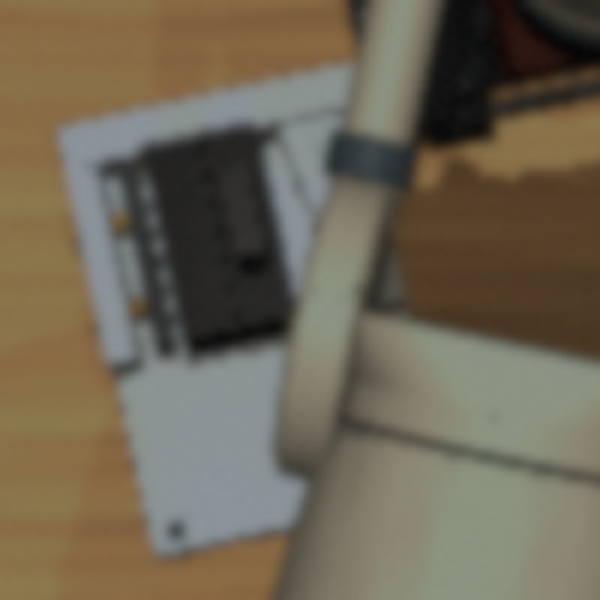

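```bash
python3 - <<'E'
from m import *
W=[.4505,-.2576,.468,0]
g=pose(W,[-.018,-.0015,0]);a=.468+.0807
move_to([g[0],g[1],.12],q(a));
move_l([g[0],g[1],.013],.15);st()
close();st();snap('side','side6')
move_l([g[0],g[1],.12],.2);st()
move_to(fw(-66,-31.3,120),q(F[2]+.0807))
move_l(fw(-66,-31.3,50),.15);st()
snap('side','side6b');snap('top','top6b')
E
python3 - <<'E'
from m import *
crop(load('side6b'),220,110,340,210,6,'s6');crop(load('top6b'),190,115,290,215,6,'c6')
E
```

```text
t 23.43 fr [-187.7 -260.9   14. ] f_fr [-0.2 -0.7  0.4] gap 87.7
t 24.37 fr [-188.4 -260.4   12.9] f_fr [-0.1  0.1 -0.6] gap 28.5
t 25.10 fr [-188.7 -260.2  118.8] f_fr [-0.8 -0.  -0.5] gap 28.2
t 26.73 fr [-65.9 -32.   50.6] f_fr [0.5 1.  0.1] gap 28.3
```

View pics/s6.png

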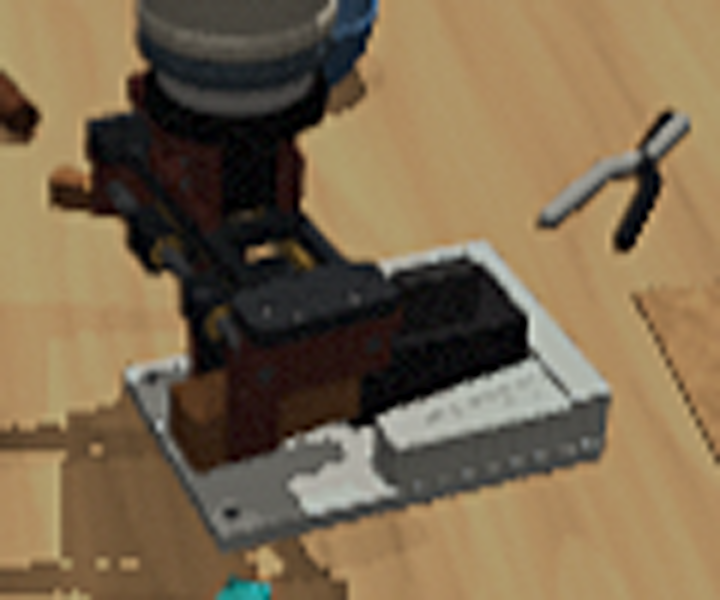

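View pics/c6.png

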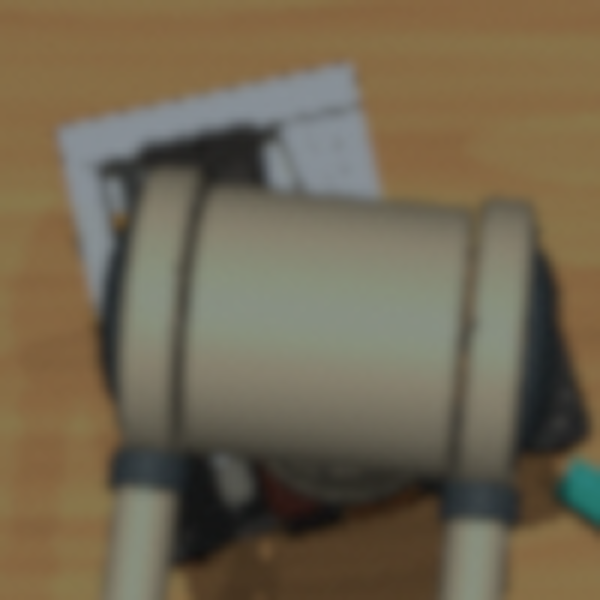

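```bash
python3 - <<'E'
from m import *
move_l(fw(-66,-31.3,27.5),.1);st()
for x in (-60,-56,-52,-48,-45):
    move_l(fw(x,-31.3,26.5),.06);s=st()
    if np.hypot(*s['ft_force'][:2])>5:break
for z in (25.5,25,24.5,24):
    move_l(fw(x,-31.3,z),.03);s=st()
    if s['ft_force'][2]>2:break
snap('side','side7')
E
python3 - <<'E'
from m import *
crop(load('side7'),220,130,320,210,8,'s7')
E
```

```text
t 27.21 fr [-66.3 -31.2  27.2] f_fr [ 0.3  0.4 -0. ] gap 28.3
t 27.46 fr [-59.4 -31.4  27.1] f_fr [-0.4  0.5 -0.3] gap 28.8
t 27.71 fr [-55.7 -31.3  26.7] f_fr [-0.3 -0.9  0.4] gap 28.6
t 27.96 fr [-51.9 -31.3  26.5] f_fr [-0.3 -0.5 -0.2] gap 28.4
t 28.21 fr [-47.8 -31.3  26.5] f_fr [ 0.1 -0.2  0.1] gap 28.3
t 28.46 fr [-44.9 -31.3  26.5] f_fr [ 0.7  0.5 -0.3] gap 28.5
t 28.71 fr [-45.1 -31.3  25.4] f_fr [ 0.3 -0.  -1.1] gap 28.4
t 28.96 fr [-45.  -31.3  25. ] f_fr [ 0.5  0.3 -0.3] gap 28.7
t 29.21 fr [-45.  -31.3  25. ] f_fr [-1.3  0.6  3.4] gap 28.6
```

View pics/s7.png

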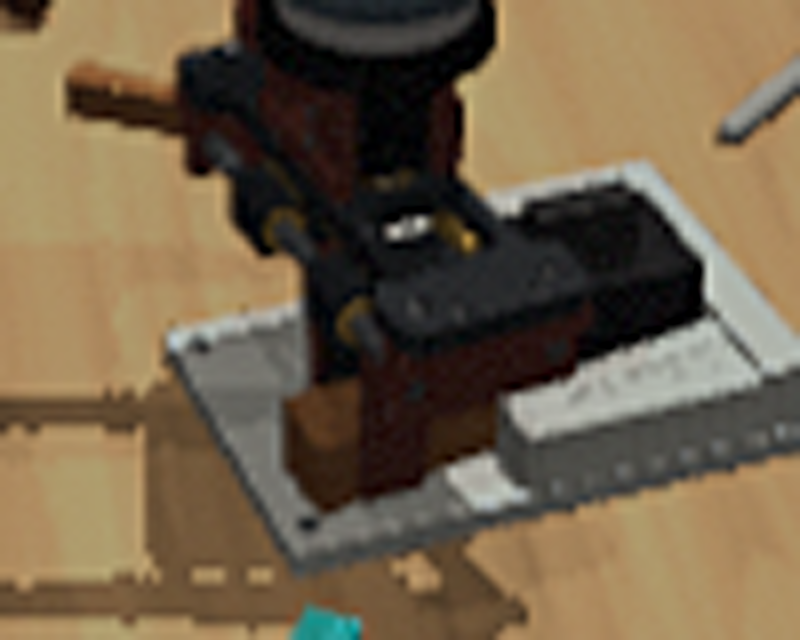

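```bash
python3 - <<'E'
from m import *
gripper_open();hold(.2);st()
move_l(fw(-47,-31.3,115),.25)
close()
move_l(fw(-105,-28,120),.25,orientation=q(F[2]));st()
snap('side','side8');snap('top','top8')
E
python3 - <<'E'
from m import *
crop(load('side8'),220,130,320,210,8,'s8');crop(load('top8'),190,115,290,215,6,'c8')
c=cloud(load('top8'))[120:215,190:270].reshape(-1,3);fr=np.array([tofr(p) for p in c])
w=fr[(abs(fr[:,2]-42)<4)&(fr[:,0]<-4)&(fr[:,1]<-8)&(fr[:,1]>-55)];print(len(w),w.min(0) if len(w) else 0,w.max(0) if len(w) else 0)
E
```

```text
t 30.48 fr [-45.  -31.3  24.5] f_fr [-0.4 -1.2  0.3] gap 87.8
t 32.71 fr [-105.   -28.1  120.5] f_fr [ 0.8 -0.4  1.2] gap 0.3
0 0 0
```

View pics/s8.png

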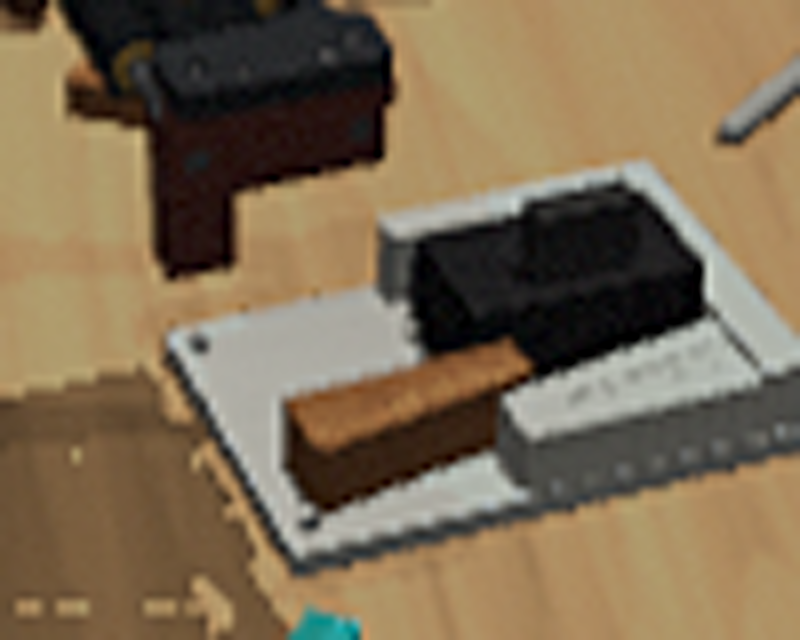

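View pics/c8.png

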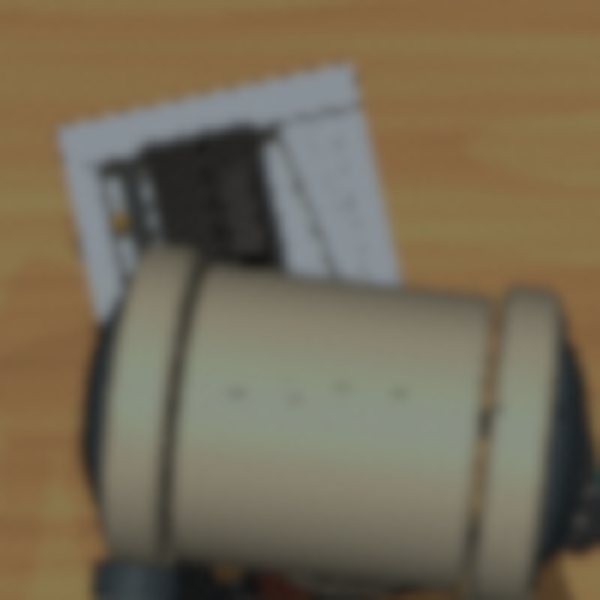

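```bash
python3 - <<'E'
from m import *
move_l(fw(-100,-33,30),.2);st()
move_l(fw(-80,-32,30),.08);st()
move_l(fw(-55,-29,30),.06);st()
move_l(fw(-35,-27,30),.06);st()
snap('side','side9')
for x in range(-33,-22,2):
    move_l(fw(x,-26,30),.04);s=st()
    if np.linalg.norm(s['ft_force'])>25:break
snap('side','side9')
E
python3 - <<'E'
from m import *
crop(load('side9'),220,130,320,210,8,'s9')
E
```

```text
t 33.41 fr [-99.5 -33.   30.5] f_fr [ 0.5 -0.9  0.5] gap 0.3
t 33.81 fr [-79.4 -32.1  31.1] f_fr [0.8 0.8 0.6] gap 0.2
t 34.38 fr [-54.7 -28.9  29.9] f_fr [-2.4  0.3  0.7] gap 0.8
t 34.86 fr [-35.8 -26.1  29.6] f_fr [-5.4  2.7  3.3] gap 0.3
t 35.16 fr [-33.4 -25.7  29.6] f_fr [-5.4  1.5  0.6] gap 0.4
t 35.41 fr [-31.8 -25.4  29.6] f_fr [-7.1  2.9  2.3] gap 0.9
t 35.66 fr [-30.1 -25.2  29.6] f_fr [-8.7  3.4  3.4] gap 0.6
t 35.91 fr [-28.5 -24.9  29.6] f_fr [-10.    4.2   4. ] gap 0.2
t 36.16 fr [-27.  -24.6  29.6] f_fr [-11.8   5.1   5.8] gap 0.5
t 36.41 fr [-25.5 -24.4  29.6] f_fr [-14.7   6.4   8. ] gap 0.2
```

View pics/s9.png

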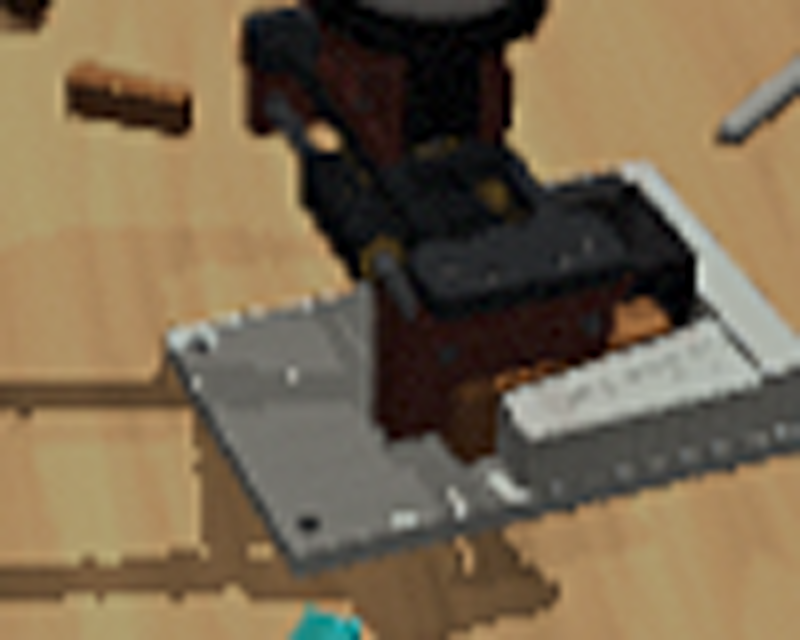

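```bash
python3 - <<'E'
from m import *
for x in range(-22,-8,2):
    move_l(fw(x,-24.7,30),.04);s=st()
    if np.linalg.norm(s['ft_force'])>45 or tofr(s['ee_pos'])[0]>-12:break
snap('side','side10')
E
```

```text
t 36.71 fr [-23.7 -24.1  29.6] f_fr [-10.8   2.2   4.5] gap 0.5
t 36.96 fr [-22.4 -23.9  29.6] f_fr [-13.2   3.7   6.5] gap 0.5
t 37.21 fr [-20.9 -23.6  29.6] f_fr [-16.1   3.8   8.5] gap 0.4
t 37.46 fr [-19.4 -23.4  29.6] f_fr [-18.5   6.1  10. ] gap 0.5
t 37.71 fr [-17.9 -23.1  29.6] f_fr [-21.8   6.7  12.3] gap 0.3
t 37.96 fr [-16.5 -22.9  29.6] f_fr [-23.4   6.9  14. ] gap 0.2
t 38.21 fr [-15.  -22.6  29.7] f_fr [-26.    8.7  15.5] gap 0.1
```

```bash
python3 - <<'E'
from m import *
move_l(fw(-25,-24,30),.1);st()
move_l(fw(-18,-24,30),.06);st()
for x in np.arange(-15,-2,1.5):
    move_l(fw(x,-24,30),.04);s=st()
    if np.linalg.norm(s['ft_force'])>42 or tofr(s['ee_pos'])[0]>-11.4:break
snap('side','side10')
E
```

```text
t 38.56 fr [-24.3 -24.2  30.3] f_fr [ 0.4 -0.3 -0. ] gap 0.3
t 38.83 fr [-17.1 -24.1  30. ] f_fr [-0.4 -0.2  0.6] gap 0.6
t 39.08 fr [-15.1 -24.   29.8] f_fr [-1.6  0.7  1.1] gap 0.6
t 39.33 fr [-15.  -24.   29.8] f_fr [-8.   0.8  3.9] gap 0.4
t 39.58 fr [-14.9 -24.   29.8] f_fr [-13.6   1.    7.5] gap 0.2
t 39.83 fr [-14.2 -23.9  29.9] f_fr [-18.2   1.   10.9] gap 0.2
t 40.08 fr [-13.2 -23.7  29.8] f_fr [-19.7   1.8  12.2] gap 0.3
t 40.33 fr [-12.1 -23.5  29.9] f_fr [-21.5   1.8  13.9] gap 0.5
t 40.58 fr [-11.  -23.4  29.8] f_fr [-23.4   3.   14.4] gap 0.6
```

Wedge at the reference flush position. Withdraw and check.

```bash
python3 - <<'E'
from m import *
move_l(fw(-40,-24,30),.15)
move_l(fw(-60,-24,150),.3)
move_to([.42,-.22,.25],q(F[2]));hold(.3);st()
snap('side','side11');snap('top','top11')
E
python3 - <<'E'
from m import *
t=load('top11')
crop(load('side11'),220,130,320,210,8,'s11');crop(t,190,115,290,215,6,'c11')
c=cloud(t)
for z in(.057,.087):
    Q=c[125:190,200:258].reshape(-1,3);Q=Q[abs(Q[:,2]-z)<.005]
    r=cv2.minAreaRect(Q[:,:2].astype(np.float32)*1000);print(r,tofr([r[0][0]/1e3,r[0][1]/1e3,z]))
E
```

```text
t 42.84 fr [-192.8 -210.6  249.5] f_fr [-0.6  1.4 -0.2] gap 0.5
((606.8417358398438, 54.63176727294922), (90.73088836669922, 52.09941101074219), 12.570894241333008) [46.68445662 18.2977302  57.        ]
((609.298583984375, 41.69293975830078), (39.68009567260742, 13.926032066345215), 12.138294219970703) [46.3887867   5.13103208 87.        ]
```

View pics/s11.png

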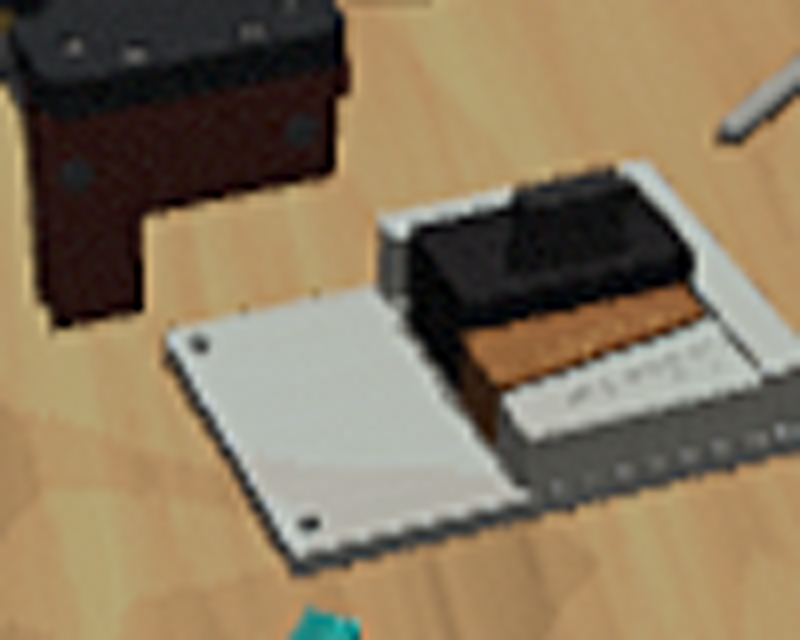

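View pics/c11.png

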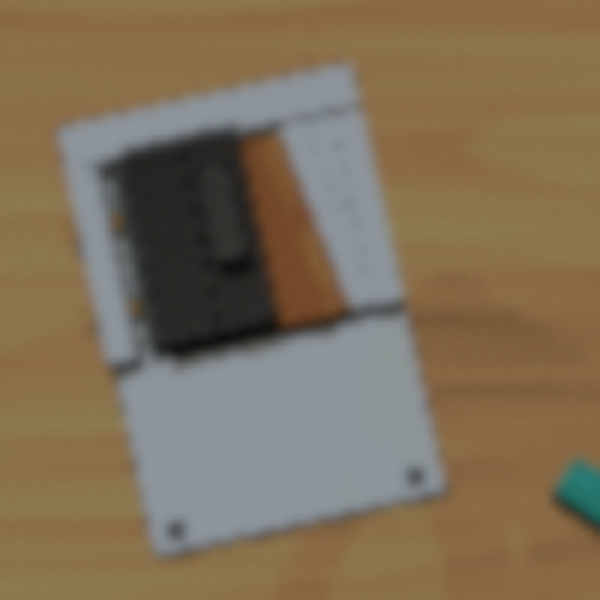

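```bash
python3 - <<'E'
from m import *
c=cloud(load('top11'))
for u,v in [(267,180),(275,230),(290,300),(310,300)]: 
    U,V=px((u,v),6,190,115);print(np.round(tofr(c[round(V),round(U)]),1))
job_done();print(state()['time'])
E
```

```text
[ 65.3 -14.8  44.1]
[ 43.9 -12.9  42.7]
[ 10.5 -14.   42.6]
[  8.4 -21.8  44.6]
the job is handed in; nothing more can be done
the job is handed in; nothing more can be done
```

The mould is closed and locked in the frame, and I handed the job in at about 43 s of the 72 s allowed. No verdict is reported.

**What I did:**
- I pushed the plain half onto the end stop; contact came at about 10 N.
- I stood the tang half beside it, slid it home and released it.
- I started the large brown wedge in the gap and let it go there. I then drove it in with closed fingers until its thick end reached the same flush position at which the plain half met the stop. The largest push was about 26 N along the channel, above the 5 to 20 N you gave.

**Last checks:**
- **Halves:** they stand side by side, measuring 52.1 mm wide together. They are home in x, at 46.4 to 46.7 mm measured, and the frame estimate reads about 1 to 1.5 mm high there. They are parallel to the frame within about 0.5°.
- **Tang half and pad:** the tang half sits at y of about 5 mm. That implies the pad is pressed back about 3 mm, allowing for roughly 1 mm of measurement bias.
- **Wedge:** the pictures show it lined up with the mouth. Its top reads z of 42.6 to 44.6 mm against 42 expected, which I take as lying flat within depth noise.
- **Left alone:** I did not touch the spare wedge, jar, bowl or turquoise look-alikes, though I did not measure their positions again at the end.

**Disagreement:** the top and side cameras differed by about 3 mm on the frame's position, so I relied on contact forces for the final positions.

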